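# Hang the tool cup on the bent rail beside the potter's wheel

## Robot

A 6-joint arm with a two-finger parallel gripper is mounted at the origin on the work surface. World frame = base frame: x ahead of the robot, y to its left, z up, the work surface at z = 0. Lengths are in mm, angles in rad, forces in N, time in s.
With the tool pointing down it reaches from about 300 to 775 mm from the base axis. Payload 14.6 kg.
Tool frame: the origin (TCP) lies midway between the tips of the shut fingers; the grasp point (between the pads) lies manip.tcp_to_grasp behind it (manip.tcp_to_grasp is the distance from the TCP to the grasp point, in mm); x points along the fingers, z is the direction in which the jaws open and shut, and the axes are right-handed (so a half turn about x gives the same grasp; the last joint's range is limited). The gripper opens to 94 mm and grips with 3 to 60 N. Pads are 16 mm wide; open, the fingers measure 119 mm over their backs; the gripper's body (75 mm by 177 mm) begins 78 mm behind the grasp point.
Start: joints at [-1.337, 0.3, 1.521, -0, 1.321, -0.067], TCP at [162.949, -525.297, 205.446] pointing down, gripper open.
Joint ranges: [-3.03, 3.03], [-0.79, 2.21], [0.23, 2.52], [-1.04, 4.18], [0, 3.07], [-2.55, 2.55]. Speed limits (rad/s): [2.22, 2.22, 2.57, 3.14, 3.14, 3.14].

## Interface

Orientations are given as [roll, pitch, yaw] about the fixed x, y, z axes, in that order (R = Rz(yaw) Ry(pitch) Rx(roll)).
In Python, from cell import manip gives the robot as it stands.
- The arm moves only by the shell command python3 -m jog 'ROWS' [FORCE]. ROWS is JSON, a list of rows, each an object of numbers: "grip": the opening, from 0 (shut) to 1 (fully open); "tx", "ty", "tz": the shift along the tool's x, y, z in units of 40 mm (1.0 is 40 mm); "turn": the turn about the tool's x in units of 6 degrees (1.0 is 6 degrees). In form: [{"grip": .., "tx": .., "ty": .., "tz": .., "turn": ..}, ...]. A call has 1 to 12 rows; each row is the pose to reach, as a shift and turn from the pose commanded when the call began, along the tool's axes at that moment; what a row does not reach only later rows make up. A row lasts 1/12 s, in which the tool goes at most 41.7 mm and 7.16 degrees, less where a joint would pass 70% of its speed; a pose out of reach is approached as far as the arm can. A call with a gripper value outside its range is refused whole. The fingers move at their own pace and stop on an object; FORCE is the grip in N (left out, the last holds). Time passes only in rows, so rows that repeat a pose let the fingers close. It gives the time, the measured TCP pose, the force and the opening at its end, in the units of the state.
- manip.read_state(): the state, without advancing time (a new reading comes with each control period).
- manip.camera(name): name is "side" or "top"; returns a dict with "image" (400x640x3 uint8, red, green, blue), "fx", "fy", "cx", "cy" (pixels), "k1" (the pictures are not rectified: a ray, as slopes to the right and down, at radius r is drawn at 1 + k1 r^2 times it, then the intrinsics apply), "eye" and "attitude" of the camera in the world. Camera axes: x right, y up, looking along -z (the intrinsics and any distortion apply to the point x, -y, -z); pixel columns grow to the right and rows downward; lengths in mm; the calibration is good to about 2 mm. A picture is of the moment at which its call begins. There is no depth.
- manip.sign_off(): hands the job in, once; it reports no verdict.
The state is a dict: "clock": time; "joints": joint angles; "qd": joint speeds; "effort": joint torques, N m; "eef_pos": TCP position; "eef_rot": TCP orientation; "wrist_force": force on the tool from outside, world axes, zero at the start; "moment": the same for the moment, N m; "finger_gap": finger opening in mm.
Only numpy, scipy, OpenCV 4.12 (cv2) and the standard library are available. Lean on these libraries where they do the work, as an engineer would, in place of code of your own. Each camera call takes 0.05 s, during which the arm holds its last target. There are 200 camera calls.

## Task

Pick up the small tool cup by its wooden handle, thread its eye over the free end of the bent steel rail and slide it gently along the rod, round both corners, until the eye is fully home against the stop collar near the post. Leave it hanging there at rest. The rod was bent by hand, so feel your way along it and never force the eye or the gripper against it (20 N of contact is too much), and leave the other things on the bench where they are.

Things in the scene. Friction and masses are not known exactly. Their poses are not given: they have to be found in the camera images.
- rail: The tool rail, bolted to the bench: dark steel foot plate 130 x 110 x 12 mm, a 16 mm post, and from its top one stiff level steel rod 8 mm thick, axis 150 mm above the bench all along, held only by the post. Three straight legs joined by two sharp hand-made corners in the level plane: C from the post exactly along the rail's +y (x = 0), then B, then A with the free end. Origin: on the bench on the post's axis; z up.
- home (a point): The point on the axis of leg C where the eye's centre is when the eye touches the stop: rail x = 0, y = 58 mm, z = 150 mm; axes as the rail's. The stop is a dark collar on the rod, 32 mm in diameter, from rail y = 45 to 55 mm. Leg C ends at rail y = 120 to 160 mm; there the rod turns towards the rail's -x by 42 to 67 degrees.
- tip: The rod's round free end, 8 mm thick; origin on the rod's axis at the end of leg A, 150 mm above the bench. From leg C, leg B runs 90 to 140 mm, slanting to the rail's -x; then the rod turns back by 42 to 67 degrees into leg A, 70 to 110 mm long, which points along the rail's +y to within about 23 degrees. The axes of this entry mean nothing.
- cup: The tool cup to hang: open aluminium cup 44 mm across, 45 mm high, with two thin steel arms from its rim up to a round upright steel eye, and an upright wooden handle above the eye; 155 mm high in all, 85 to 170 g. Stands upright on the bench. Origin: centre of its underside; z up.
- eye (a point): Centre of the eye's hole, 85 mm above the cup's underside. The eye is a ring of 6 mm round wire, 18 mm hole, 30 mm outside; the hole's axis is the cup's x axis. The 8 mm rod passes through with 5 mm of play all round, either way round. Axes as the cup's.
- handle (a point): Point to grip on the wooden handle, 50 mm above the eye's centre. The handle is 16 mm along the cup's x, 12 mm along its y, and reaches from 13 to 72 mm above the eye's centre; pinched across its y at this height the fingers stay above the rod and collar. Axes as the cup's.
- tumbler: Bystander: a loose plain aluminium cup without eye, 48 mm across, 50 mm high. Origin: centre of its underside.
- wood_rib: Bystander: a loose flat round wooden rib, 84 mm across, 6 mm thick. Origin: centre of its underside.
- loop_tool: Bystander: a loose trimming tool, wooden handle with steel loop, 150 mm long along its x, 12 mm thick, lying flat. Origin: middle, on the bench.
- pinch_pot: Bystander: a loose white bowl, 90 mm across, 50 mm high. Origin: centre of its underside.
- pot: Bystander: a loose pale clay pot, 100 mm across, 90 mm high, on a round grey bat 170 mm across and 12 mm thick. Origin: centre of its underside.
- brush: Bystander: a loose brush lying on the bench, its length along x. Origin: on the bench below it.

How it is judged:
By the outcome, as a careful person would: the job done as asked, in the order asked, and still so for the second after the job is handed in, with the robot touching nothing.
It also fails if it takes over 72 s, if anything falls off the work surface, if the arm or the gripper's body presses on something with over 40 N, if the wrist force passes 120 N, or if a joint passes its speed limit or range.

## Working session

There is one attempt and no reset: what is moved stays moved. The work goes in short steps, Python scripts to look and compute and a shell command to move; the robot and the scene stay as the last step left them, time stands still between calls to the robot, and variables do not carry over. Pictures are saved under pics/ and viewed, about 8 in all and at most 12, crops included, and the job is handed in when it is done.

```bash
mkdir -p pics; ls; cat > h.py <<'E'
import numpy as np, cv2
from cell import manip
from scipy.spatial.transform import Rotation as Ro
def cam(n):
    c=manip.camera(n); return c
def att(c):
    a=np.array(c['attitude'],float)
    return a if a.shape==(3,3) else Ro.from_euler('xyz',a).as_matrix()
def ray(c,u,v):
    x=(u-c['cx'])/c['fx'];y=(v-c['cy'])/c['fy']
    s=cv2.undistortPoints(np.array([[[x,y]]],float),np.eye(3),np.array([c['k1'],0,0,0.]))[0,0]
    d=att(c)@np.array([s[0],-s[1],-1.]); return np.array(c['eye'],float),d/np.linalg.norm(d)
def onz(c,u,v,z):
    e,d=ray(c,u,v); return e+d*(z-e[2])/d[2]
def proj(c,p):
    q=att(c).T@(np.array(p,float)-np.array(c['eye'])); x=q[0]/-q[2];y=-q[1]/-q[2]; k=1+c['k1']*(x*x+y*y)
    return np.array([c['fx']*x*k+c['cx'],c['fy']*y*k+c['cy']])
def save(c,n): cv2.imwrite('pics/'+n,c['image'][:,:,::-1])
E
python3 - <<'E'
from h import *
for n in ('top','side'):
    c=cam(n); save(c,n+'0.png'); print({k:v for k,v in c.items() if k!='image'})
print(manip.read_state(),manip.tcp_to_grasp)
E
```

```text
pics
{'fx': 424.5054405644055, 'fy': 424.5054405644055, 'cx': 320.66595454899095, 'cy': 190.60732421564506, 'k1': -0.09983791257378946, 'eye': array([ 498.3057219 ,   25.16644318, 1041.85359556]), 'attitude': array([ 0.10478521,  0.01060193, -1.56789558])}
{'fx': 388.5230832720195, 'fy': 388.5230832720195, 'cx': 321.62048926885484, 'cy': 198.21419122460864, 'k1': 0.027518465621618842, 'eye': array([271.07467859, 426.90133148, 725.01586428]), 'attitude': array([ 0.69100039, -0.01300128, -2.43330464])}
{'clock': 0.1, 'joints': array([-1.33660820e+00,  3.00384683e-01,  1.52150083e+00, -3.42784098e-06,
        1.32067908e+00, -6.65788639e-02]), 'qd': array([ 0.00197372, -0.00127058, -0.00181699, -0.00126549,  0.00045872,
       -0.00063453]), 'effort': array([ 1.89412881e-04, -5.32649124e+01, -3.53285909e+01,  7.09300605e-02,
        2.34717998e-02, -6.74524108e-05]), 'eef_pos': array([ 162.89478182, -525.09109946,  204.96767328]), 'eef_rot': array([3.07842997, 1.56982438, 1.80840149]), 'wrist_force': array([-0.10463543,  0.71825145, -0.14424307]), 'moment': array([-0.0101426 ,  0.005296  ,  0.01810423]), 'finger_gap': 94.08905738818058} 18.8
```

View pics/top0.png

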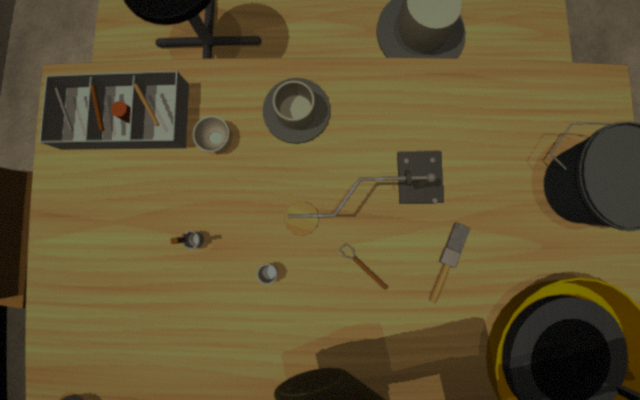

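View pics/side0.png

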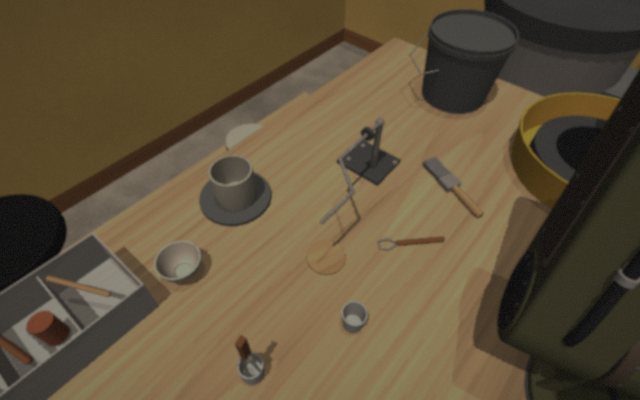

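Top view: cup at about (193,240), its handle leaning to (178,240), rail post (432,178), corners about (362,180) and (335,215), tip (290,215). In the side view the cup is at (250,365) and the rail tip at (322,222). Next, enlarged crops.

```bash
python3 - <<'E'
from h import *
t=cv2.imread('pics/top0.png');s=cv2.imread('pics/side0.png')
def crop(im,u,v,w,h,k): return cv2.convertScaleAbs(cv2.resize(im[v:v+h,u:u+w],None,fx=k,fy=k,interpolation=cv2.INTER_CUBIC),alpha=1.6)
a=crop(t,275,150,200,75,4)
b=crop(t,160,220,66,50,6); d=crop(s,220,325,66,50,6)
o=np.zeros((600,800,3),np.uint8); o[:300]=a;o[300:,:396]=b;o[300:,400:796]=d
cv2.imwrite('pics/crop1.png',o)
E
```

```text
(no output)
```

View pics/crop1.png

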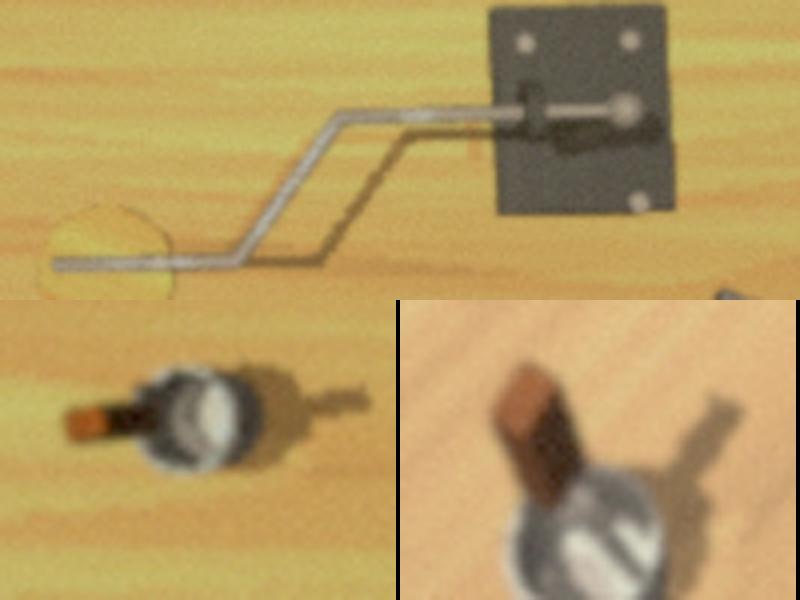

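Crop: rod corners at (342,118) and (238,262), tip at (54,265), post at (625,108), collar at (533,112). The handle's top face is the bright red-brown patch in both views.

```bash
python3 - <<'E'
from h import *
T=cam('top');S=cam('side')
f=lambda u,v:(275+(u+.5)/4-.5,150+(v+.5)/4-.5)
P={n:onz(T,*f(*p),150) for n,p in dict(post=(625,108),collar=(533,112),c1=(342,118),c2=(238,262),tip=(54,265)).items()}
for n,p in P.items(): print(n,p.round(1))
for a,b in (('post','collar'),('collar','c1'),('c1','c2'),('c2','tip')):
    d=(P[b]-P[a])[:2]; print(a,b,np.linalg.norm(d).round(1),np.degrees(np.arctan2(d[1],d[0])).round(1))
for c,n,(u,v,w,h) in ((T,'top',(165,228,25,25)),(S,'side',(230,330,30,35))):
    I=c['image'][v:v+h,u:u+w].astype(int)
    I=cv2.resize(I.astype(np.uint8),None,fx=6,fy=6,interpolation=cv2.INTER_CUBIC).astype(int)
    m=(I[:,:,0]-I[:,:,2]>35)&(I[:,:,1]<0.68*I[:,:,0])&(I[:,:,0]>75)
    k,l,st,ce=cv2.connectedComponentsWithStats(m.astype(np.uint8)); j=1+st[1:,4].argmax()
    ys,xs=np.nonzero(l==j); W=np.array([onz(c,u+(x+.5)/6-.5,v+(y+.5)/6-.5,157)[:2] for x,y in zip(xs,ys)]).astype(np.float32)
    print(n,st[j],W.mean(0),cv2.minAreaRect(W), I.reshape(-1,3).min(0))
E
```

```text
post [ 622.4 -199.7  150. ]
collar [ 620.1 -150.3  150. ]
c1 [616.7 -48.6 150. ]
c2 [540.4   6.5 150. ]
tip [538.5 103.2 150. ]
post collar 49.4 92.7
collar c1 101.7 91.9
c1 c2 94.1 144.2
c2 tip 96.7 91.1
top [ 38  61  37  30 896] [485.71292 343.47397] ((485.6017761230469, 343.710693359375), (9.7562894821167, 13.185539245605469), 9.865840911865234) [19  7  0]
side [  38   40   56   67 2217] [484.5304 347.0863] ((484.7245788574219, 347.2841796875), (9.901461601257324, 14.731668472290039), 12.133811950683594) [38 24 12]
```

```bash
cat > go.py <<'E'
import sys
from h import *
# usage: go.py x y z jawyaw_deg -> tool-frame shift in move units
s=manip.read_state(); R=Ro.from_euler('xyz',s['eef_rot']).as_matrix(); p=s['eef_pos']
jy=np.degrees(np.arctan2(R[1,2],R[0,2]))
print('t',s['clock'],'p',p.round(1),'jaw',jy.round(1),'x',R[:,0].round(3),'F',s['wrist_force'].round(2),'M',s['moment'].round(3),'gap',round(s['finger_gap'],1),'j',s['joints'].round(2))
a=[float(v) for v in sys.argv[1:]]
for i in range(0,len(a),4):
    d=R.T@(np.array(a[i:i+3])-p)/40
    dy=(a[i+3]-jy+180)%360-180
    print(a[i:i+4],'tx %.3f ty %.3f tz %.3f turn %.2f'%(*d,-dy/6))
E
python3 go.py 430 -100 230 -169 485 345 200 -169 485 345 200 11
```

```text
t 0.2 p [ 162.9 -525.2  205.1] jaw -72.8 x [-0.     0.001 -1.   ] F [-0.37  0.15 -0.31] M [-0.023  0.001 -0.016] gap 94.1 j [-1.34  0.3   1.52 -0.    1.32 -0.07]
[430.0, -100.0, 230.0, -169.0] tx -0.617 ty 9.526 tz -8.174 turn 16.04
[485.0, 345.0, 200.0, -169.0] tx 0.140 ty 14.135 tz -18.392 turn 16.04
[485.0, 345.0, 200.0, 11.0] tx 0.140 ty 14.135 tz -18.392 turn -13.96
```

```bash
python3 -m jog '[{"grip":1,"tx":-0.6,"ty":9.5,"tz":-8.2,"turn":-10},{"grip":1,"tx":-0.6,"ty":9.5,"tz":-8.2,"turn":-10},{"grip":1,"tx":-0.6,"ty":9.5,"tz":-8.2,"turn":-10},{"grip":1,"tx":-0.6,"ty":9.5,"tz":-8.2,"turn":-10},{"grip":1,"tx":-0.6,"ty":9.5,"tz":-8.2,"turn":-10},{"grip":1,"tx":-0.6,"ty":9.5,"tz":-8.2,"turn":-10},{"grip":1,"tx":-0.6,"ty":9.5,"tz":-8.2,"turn":-10},{"grip":1,"tx":-0.6,"ty":9.5,"tz":-8.2,"turn":-10},{"grip":1,"tx":-0.6,"ty":9.5,"tz":-8.2,"turn":-10},{"grip":1,"tx":-0.6,"ty":9.5,"tz":-8.2,"turn":-10},{"grip":1,"tx":-0.6,"ty":9.5,"tz":-8.2,"turn":-10},{"grip":1,"tx":-0.6,"ty":9.5,"tz":-8.2,"turn":-10}]'; python3 go.py 485 345 200 11
```

```text
clock: 1.2
eef_pos: [427.9, -99.5, 229.6]
eef_rot: [-0.112, 1.57, -0.335]
wrist_force: [0.7, -0.5, -0.0]
finger_gap: 93.7
t 1.2 p [427.9 -99.5 229.6] jaw -12.8 x [ 0. -0. -1.] F [ 0.69 -0.52 -0.01] M [ 0.003 -0.012  0.011] gap 93.7 j [-0.31  0.03  1.78 -0.    1.33 -0.09]
[485.0, 345.0, 200.0, 11.0] tx 0.739 ty 11.154 tz -1.065 turn -3.96
```

```bash
python3 -m jog '[{"grip":1,"tx":0.7,"ty":11.15,"tz":-1.05,"turn":-4},{"grip":1,"tx":0.7,"ty":11.15,"tz":-1.05,"turn":-4},{"grip":1,"tx":0.7,"ty":11.15,"tz":-1.05,"turn":-4},{"grip":1,"tx":0.7,"ty":11.15,"tz":-1.05,"turn":-4},{"grip":1,"tx":0.7,"ty":11.15,"tz":-1.05,"turn":-4},{"grip":1,"tx":0.7,"ty":11.15,"tz":-1.05,"turn":-4},{"grip":1,"tx":0.7,"ty":11.15,"tz":-1.05,"turn":-4},{"grip":1,"tx":0.7,"ty":11.15,"tz":-1.05,"turn":-4},{"grip":1,"tx":0.7,"ty":11.15,"tz":-1.05,"turn":-4},{"grip":1,"tx":0.7,"ty":11.15,"tz":-1.05,"turn":-4},{"grip":1,"tx":0.7,"ty":11.15,"tz":-1.05,"turn":-4},{"grip":1,"tx":0.7,"ty":11.15,"tz":-1.05,"turn":-4}]'; python3 go.py 485 345 116 11
```

```text
clock: 2.2
eef_pos: [484.2, 347.2, 199.8]
eef_rot: [3.037, 1.569, -3.046]
wrist_force: [-0.8, -0.6, -0.7]
finger_gap: 93.6
t 2.2 p [484.2 347.2 199.8] jaw 11.5 x [-0.001 -0.    -1.   ] F [-0.83 -0.65 -0.73] M [-0.075 -0.043  0.032] gap 93.6 j [0.56 0.41 1.39 0.   1.35 0.36]
[485.0, 345.0, 116.0, 11.0] tx 2.096 ty -0.057 tz 0.012 turn 0.08
```

```bash
python3 -m jog '[{"grip":1,"tx":1.0,"ty":-0.05,"tz":0},{"grip":1,"tx":1.8,"ty":-0.05,"tz":0},{"grip":1,"tx":2.1,"ty":-0.05,"tz":0},{"grip":0.4,"tx":2.1,"ty":-0.05},{"grip":0.25,"tx":2.1,"ty":-0.05},{"grip":0.2,"tx":2.1,"ty":-0.05},{"grip":0.15,"tx":2.1,"ty":-0.05},{"grip":0,"tx":2.1,"ty":-0.05},{"grip":0,"tx":2.1,"ty":-0.05},{"grip":0,"tx":2.1,"ty":-0.05},{"grip":0,"tx":2.1,"ty":-0.05},{"grip":0,"tx":2.1,"ty":-0.05}]' 25; python3 go.py 485 345 116 11; python3 - <<'E'
from h import *
cv2.imwrite('pics/g.png',np.vstack([cv2.resize(cam(n)['image'][v:v+100,u:u+160,::-1],None,fx=3,fy=3) for n,u,v in (('top',110,190),('side',170,290))]))
E
```

```text
t 2.2 p [484.2 347.2 199.8] jaw 11.5 x [-0.001 -0.    -1.   ] F [-0.83 -0.65 -0.73] M [-0.075 -0.043  0.032] gap 93.6 j [0.56 0.41 1.39 0.   1.35 0.36]
[485.0, 345.0, 116.0, 11.0] tx 2.096 ty -0.057 tz 0.012 turn 0.08$[0]: bad value
```

View pics/g.png

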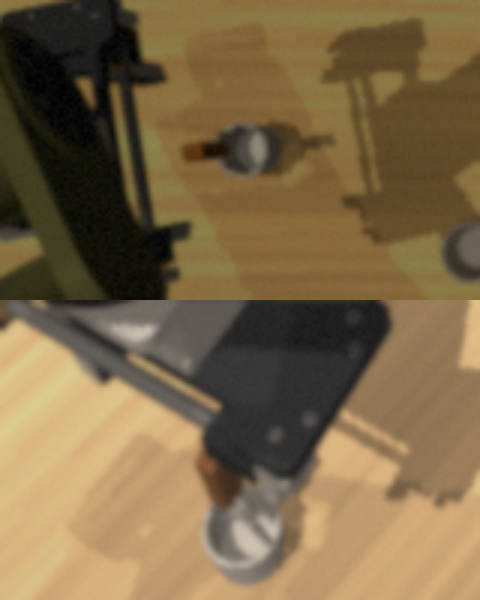

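The call was refused because every row needs all the keys. The picture shows the open gripper astride the handle, nothing touched. Descending and closing now.

```bash
python3 -m jog '[{"grip":1,"tx":1.0,"ty":-0.05,"tz":0,"turn":0},{"grip":1,"tx":1.8,"ty":-0.05,"tz":0,"turn":0},{"grip":1,"tx":2.1,"ty":-0.05,"tz":0,"turn":0},{"grip":0.4,"tx":2.1,"ty":-0.05,"tz":0,"turn":0},{"grip":0.25,"tx":2.1,"ty":-0.05,"tz":0,"turn":0},{"grip":0.2,"tx":2.1,"ty":-0.05,"tz":0,"turn":0},{"grip":0.15,"tx":2.1,"ty":-0.05,"tz":0,"turn":0},{"grip":0,"tx":2.1,"ty":-0.05,"tz":0,"turn":0},{"grip":0,"tx":2.1,"ty":-0.05,"tz":0,"turn":0},{"grip":0,"tx":2.1,"ty":-0.05,"tz":0,"turn":0},{"grip":0,"tx":2.1,"ty":-0.05,"tz":0,"turn":0},{"grip":0,"tx":2.1,"ty":-0.05,"tz":0,"turn":0}]' 25; python3 go.py 485 345 181 1
```

```text
clock: 3.3
eef_pos: [485.3, 340.7, 117.4]
eef_rot: [0.773, 1.571, 0.969]
wrist_force: [0.4, 1.0, -0.3]
finger_gap: 37.6
t 3.3 p [485.3 340.7 117.4] jaw 11.2 x [ 0.  0. -1.] F [ 0.4   0.95 -0.34] M [-0.005 -0.096 -0.015] gap 37.6 j [0.55 0.48 1.49 0.   1.18 0.35]
[485.0, 345.0, 181.0, 1.0] tx -1.589 ty 0.107 tz 0.013 turn 1.71
```

```bash
python3 -m jog '[{"grip":0.35,"tx":0,"ty":0.1,"tz":0,"turn":0},{"grip":0.3,"tx":0,"ty":0.1,"tz":0,"turn":0},{"grip":0,"tx":0,"ty":0.1,"tz":0,"turn":0},{"grip":0,"tx":0,"ty":0.1,"tz":0,"turn":0},{"grip":0,"tx":0,"ty":0.1,"tz":0,"turn":0},{"grip":0,"tx":0,"ty":0.1,"tz":0,"turn":0},{"grip":0,"tx":0,"ty":0.1,"tz":0,"turn":0},{"grip":0,"tx":0,"ty":0.1,"tz":0,"turn":0},{"grip":0,"tx":0,"ty":0.1,"tz":0,"turn":0}]' 25; python3 go.py 485 345 181 1
```

```text
clock: 4.05
eef_pos: [484.5, 344.6, 117.2]
eef_rot: [-2.814, 1.571, -2.618]
wrist_force: [0.2, 0.2, -1.3]
finger_gap: 11.7
t 4.05 p [484.5 344.6 117.2] jaw 11.2 x [-0. -0. -1.] F [ 0.18  0.15 -1.31] M [-0.033 -0.109 -0.022] gap 11.7 j [0.56 0.48 1.48 0.   1.18 0.36]
[485.0, 345.0, 181.0, 1.0] tx -1.594 ty 0.008 tz 0.014 turn 1.71
```

```bash
python3 go.py 538.5 160 182.2 1 484.5 344.6 182 11; python3 -m jog '[{"grip":0,"tx":-0.5,"ty":0,"tz":0,"turn":0},{"grip":0,"tx":-1.1,"ty":0,"tz":0,"turn":0},{"grip":0,"tx":-1.63,"ty":0,"tz":0,"turn":0},{"grip":0,"tx":-1.63,"ty":0,"tz":0,"turn":0}]' 25; python3 go.py 538.5 160 182.2 1
```

```text
t 4.05 p [484.5 344.6 117.2] jaw 11.2 x [-0. -0. -1.] F [ 0.18  0.15 -1.31] M [-0.033 -0.109 -0.022] gap 11.7 j [0.56 0.48 1.48 0.   1.18 0.36]
[538.5, 160.0, 182.2, 1.0] tx -1.624 ty -4.789 tz 0.425 turn 1.71
[484.5, 344.6, 182.0, 11.0] tx -1.619 ty 0.000 tz -0.000 turn 0.04
clock: 4.38
eef_pos: [485.8, 345.4, 186.8]
eef_rot: [0.367, 1.565, 0.563]
wrist_force: [0.5, 0.4, -0.7]
finger_gap: 11.7
t 4.3833 p [485.8 345.4 186.8] jaw 11.2 x [ 0.005  0.003 -1.   ] F [ 0.48  0.43 -0.67] M [ 0.012 -0.125 -0.034] gap 11.7 j [0.56 0.41 1.41 0.   1.31 0.36]
[538.5, 160.0, 182.2, 1.0] tx 0.107 ty -4.803 tz 0.389 turn 1.71
```

```bash
python3 -m jog '[{"grip":0,"tx":0,"ty":-0.8,"tz":0.07,"turn":0.3},{"grip":0,"tx":0,"ty":-1.6,"tz":0.13,"turn":0.6},{"grip":0,"tx":0,"ty":-2.4,"tz":0.2,"turn":0.9},{"grip":0,"tx":0,"ty":-3.2,"tz":0.26,"turn":1.2},{"grip":0,"tx":0,"ty":-4.0,"tz":0.33,"turn":1.5},{"grip":0,"tx":0,"ty":-4.5,"tz":0.38,"turn":1.7},{"grip":0,"tx":0,"ty":-4.8,"tz":0.4,"turn":1.7},{"grip":0,"tx":0,"ty":-4.8,"tz":0.4,"turn":1.7},{"grip":0,"tx":0,"ty":-4.8,"tz":0.4,"turn":1.7},{"grip":0,"tx":0,"ty":-4.8,"tz":0.4,"turn":1.7}]' 25; python3 go.py 538.5 160 182.2 1; python3 - <<'E'
from h import *
T=cam('top');S=cam('side'); save(T,'top1.png');save(S,'side1.png')
p=manip.read_state()['eef_pos']; print(p)
for c in(T,S): print(proj(c,p-[0,0,32.2]),proj(c,[538.5,103.2,150]))
a=cv2.resize(T['image'][180:260,200:360,::-1],None,fx=4,fy=4)
u,v=proj(S,[538,130,150]).astype(int);u-=80;v-=40; print(u,v)
b=cv2.resize(S['image'][v:v+70,u:u+160,::-1],None,fx=4,fy=4)
cv2.imwrite('pics/v2.png',cv2.convertScaleAbs(np.vstack([a,b]),alpha=1.5))
E
```

```text
clock: 5.22
eef_pos: [537.3, 160.4, 182.2]
eef_rot: [2.819, 1.57, 2.838]
wrist_force: [0.2, -0.4, -1.7]
finger_gap: 12.1
t 5.2167 p [537.3 160.4 182.2] jaw 1.1 x [-0.  0. -1.] F [ 0.18 -0.45 -1.69] M [ 0.006 -0.076 -0.027] gap 12.1 j [0.22 0.34 1.52 0.   1.28 0.21]
[538.5, 160.0, 182.2, 1.0] tx -0.001 ty -0.010 tz 0.029 turn 0.02
[537.32216053 160.49454516 182.32102063]
[260.98321684 216.3410384 ] [288.11633375 215.88573098]
[300.89090899 241.9407589 ] [321.62006446 221.71369267]
232 190
```

View pics/v2.png

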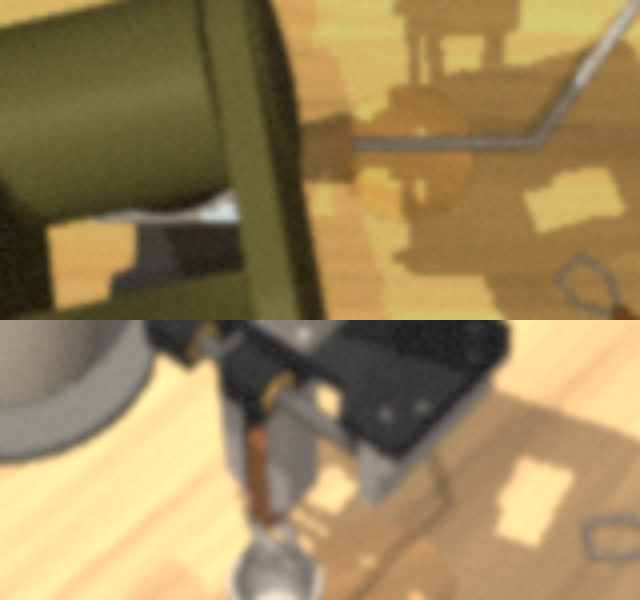

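Eye seen in the side view at px (299.5,241), against (300.9,241.9) predicted, so the held pose is good. The tip matched the projection before the gripper hid it. Threading now.

```bash
python3 -m jog '[{"grip":0,"tx":0,"ty":-0.25,"tz":0.03,"turn":0},{"grip":0,"tx":0,"ty":-0.5,"tz":0.03,"turn":0},{"grip":0,"tx":0,"ty":-0.75,"tz":0.03,"turn":0},{"grip":0,"tx":0,"ty":-1.0,"tz":0.03,"turn":0},{"grip":0,"tx":0,"ty":-1.08,"tz":0.03,"turn":0},{"grip":0,"tx":0,"ty":-1.16,"tz":0.03,"turn":0},{"grip":0,"tx":0,"ty":-1.24,"tz":0.03,"turn":0},{"grip":0,"tx":0,"ty":-1.32,"tz":0.03,"turn":0},{"grip":0,"tx":0,"ty":-1.4,"tz":0.03,"turn":0},{"grip":0,"tx":0,"ty":-1.4,"tz":0.03,"turn":0}]' 25; python3 go.py 538.5 80 182.2 1.1;python3 - <<'E'
from h import *
T=cam('top');S=cam('side'); p=manip.read_state()['eef_pos']
for c in(T,S): print(proj(c,p-[0,0,32.2]),proj(c,[538.5,103.2,150]))
u,v=proj(S,[538,105,150]).astype(int);u-=50;v-=40; print(u,v)
b=cv2.resize(S['image'][v:v+80,u:u+100,::-1],None,fx=6,fy=6)
cv2.imwrite('pics/v3.png',cv2.convertScaleAbs(b,alpha=1.6))
E
```

```text
clock: 6.15
eef_pos: [539.9, 103.1, 182.5]
eef_rot: [-2.506, 1.571, -2.489]
wrist_force: [-1.5, -0.2, -2.3]
finger_gap: 11.6
t 6.15 p [539.9 103.1 182.5] jaw 1.0 x [-0. -0. -1.] F [-1.5  -0.16 -2.27] M [-0.024 -0.013 -0.002] gap 11.6 j [ 0.12  0.32  1.55 -0.    1.27  0.1 ]
[538.5, 80.0, 182.2, 1.1] tx 0.008 ty -0.576 tz -0.045 turn -0.01
[287.9681089  215.23346673] [288.11633375 215.88573098]
[320.95327198 221.31645202] [321.62006446 221.71369267]
271 182
```

View pics/v3.png

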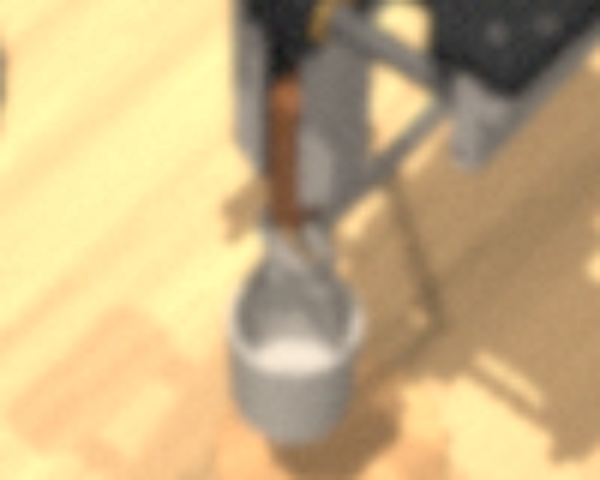

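The eye is level with the tip (crop 300,240) with no clear contact force. Advancing.

```bash
python3 -m jog '[{"grip":0,"tx":0,"ty":-0.06,"tz":0,"turn":0},{"grip":0,"tx":0,"ty":-0.12,"tz":0,"turn":0},{"grip":0,"tx":0,"ty":-0.18,"tz":0,"turn":0},{"grip":0,"tx":0,"ty":-0.24,"tz":0,"turn":0}]' 25;  python3 -m jog '[{"grip":0,"tx":0,"ty":-0.08,"tz":0,"turn":0},{"grip":0,"tx":0,"ty":-0.16,"tz":0,"turn":0},{"grip":0,"tx":0,"ty":-0.24,"tz":0,"turn":0},{"grip":0,"tx":0,"ty":-0.32,"tz":0,"turn":0},{"grip":0,"tx":0,"ty":-0.4,"tz":0,"turn":0}]' 25; python3 go.py 538.5 20 182.2 1.1
python3 - <<'E'
from h import *
T=cam('top');S=cam('side'); p=manip.read_state()['eef_pos']
u,v=proj(T,[538,65,150]).astype(int);u-=65;v-=50
a=cv2.resize(T['image'][v:v+100,u:u+130,::-1],None,fx=4,fy=4)
w,x=proj(S,[538,80,150]).astype(int);w-=35;x-=50; print(u,v,w,x,proj(T,[538.5,103.2,150]),proj(S,[538.5,103.2,150]),proj(S,p-[0,0,32.2]))
b=cv2.resize(S['image'][x:x+100,w:w+70,::-1],None,fx=4,fy=4)
cv2.imwrite('pics/v4.png',cv2.convertScaleAbs(np.hstack([a,b]),alpha=1.8))
E
```

```text
clock: 6.58
eef_pos: [540.1, 93.6, 182.5]
eef_rot: [-0.367, 1.571, -0.348]
wrist_force: [-0.3, 0.1, -2.1]
finger_gap: 11.8
clock: 7.0
eef_pos: [540.3, 77.5, 182.5]
eef_rot: [0.568, 1.571, 0.586]
wrist_force: [0.2, -0.4, -2.2]
finger_gap: 11.8
t 7.0 p [540.3  77.5 182.5] jaw 1.0 x [ 0.  0. -1.] F [ 0.16 -0.43 -2.23] M [-0.024 -0.065  0.025] gap 11.8 j [0.08 0.31 1.56 0.   1.27 0.06]
[538.5, 20.0, 182.2, 1.1] tx 0.008 ty -1.436 tz -0.072 turn -0.01
241 166 294 164 [288.11633375 215.88573098] [321.62006446 221.71369267] [329.88143114 212.62393711]
```

View pics/v4.png

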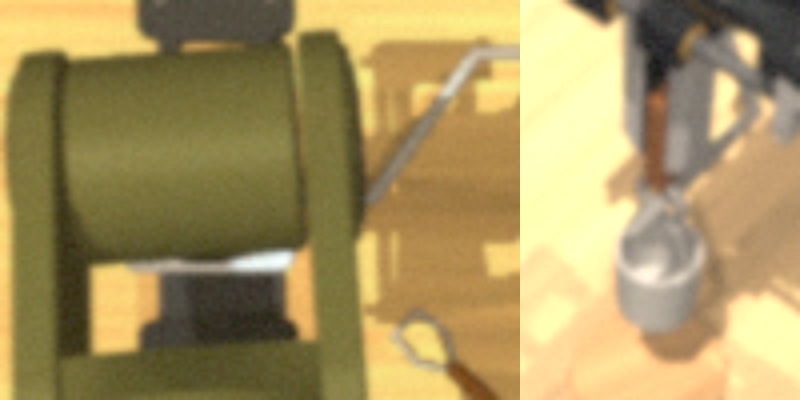

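Side view: cup hangs with the eye around crop (664,195), and forces are unchanged 26 mm past the tip. Ring contact would have shown if the eye had missed, but the rod itself isn't clear here, so I'll check again further along.

```bash
python3 -m jog '[{"grip":0,"tx":0,"ty":-0.1,"tz":0,"turn":0},{"grip":0,"tx":0,"ty":-0.2,"tz":0,"turn":0},{"grip":0,"tx":0,"ty":-0.3,"tz":0,"turn":0},{"grip":0,"tx":0,"ty":-0.4,"tz":0,"turn":0},{"grip":0,"tx":0,"ty":-0.5,"tz":0,"turn":0},{"grip":0,"tx":0,"ty":-0.6,"tz":0,"turn":0},{"grip":0,"tx":0,"ty":-0.7,"tz":0,"turn":0}]' 25;  python3 -m jog '[{"grip":0,"tx":0,"ty":-0.1,"tz":0,"turn":0},{"grip":0,"tx":0,"ty":-0.2,"tz":0,"turn":0},{"grip":0,"tx":0,"ty":-0.3,"tz":0,"turn":0},{"grip":0,"tx":0,"ty":-0.4,"tz":0,"turn":0},{"grip":0,"tx":0,"ty":-0.5,"tz":0,"turn":0},{"grip":0,"tx":0,"ty":-0.6,"tz":0,"turn":0},{"grip":0,"tx":0,"ty":-0.7,"tz":0,"turn":0},{"grip":0,"tx":0,"ty":-0.7,"tz":0,"turn":0}]' 25; python3 go.py 540.4 14.5 182.2 1.1
python3 - <<'E'
from h import *
S=cam('side'); p=manip.read_state()['eef_pos']
w,x=proj(S,[538,60,150]).astype(int);w-=40;x-=35; print(w,x,proj(S,[538.5,103.2,150]),proj(S,p-[0,0,32.2]))
b=cv2.resize(S['image'][x:x+70,w:w+80,::-1],None,fx=8,fy=8,interpolation=cv2.INTER_CUBIC)
cv2.imwrite('pics/v5.png',cv2.convertScaleAbs(b,alpha=1.8))
E
```

```text
clock: 7.68
eef_pos: [540.9, 49.4, 182.6]
eef_rot: [0.434, 1.571, 0.452]
wrist_force: [-0.6, 0.0, -2.0]
finger_gap: 11.7
clock: 8.35
eef_pos: [541.4, 21.2, 182.5]
eef_rot: [-1.431, 1.571, -1.413]
wrist_force: [0.2, -0.7, -1.2]
finger_gap: 12.0
t 8.35 p [541.4  21.2 182.5] jaw 1.0 x [ 0. -0. -1.] F [ 0.21 -0.69 -1.18] M [-0.103 -0.111  0.019] gap 12.0 j [-0.03  0.3   1.57 -0.    1.27 -0.05]
[540.4, 14.5, 182.2, 1.1] tx 0.008 ty -0.167 tz -0.027 turn -0.02
296 172 [321.62006446 221.71369267] [347.96271413 195.08190125]
```

View pics/v5.png

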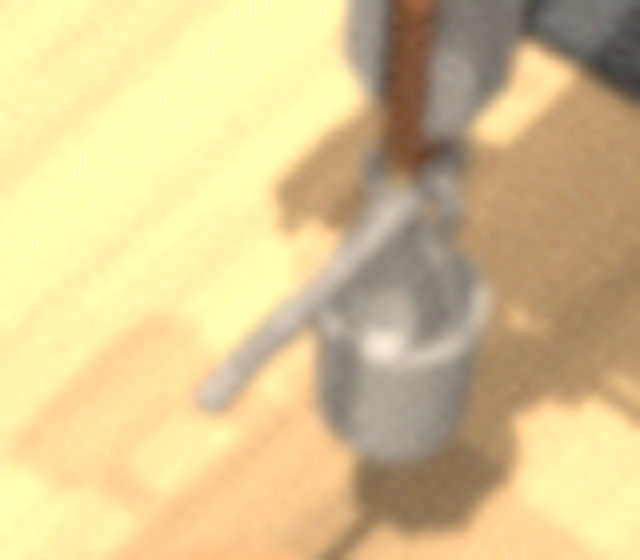

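The side view clearly shows the rod through the eye, with the tip at crop (210,390) and the eye around (410,185). Now the first corner, in two parts.

```bash
python3 -m jog '[{"grip":0,"tx":0,"ty":-0.08,"tz":-0.01,"turn":0},{"grip":0,"tx":0,"ty":-0.16,"tz":-0.02,"turn":0},{"grip":0,"tx":0,"ty":-0.22,"tz":-0.02,"turn":-0.8},{"grip":0,"tx":0,"ty":-0.28,"tz":-0.02,"turn":-1.8},{"grip":0,"tx":0,"ty":-0.31,"tz":-0.02,"turn":-2.7},{"grip":0,"tx":0,"ty":-0.34,"tz":-0.02,"turn":-3.5},{"grip":0,"tx":0,"ty":-0.37,"tz":-0.02,"turn":-4.3},{"grip":0,"tx":0,"ty":-0.37,"tz":-0.02,"turn":-4.3}]' 25;  python3 go.py 543.6 4.2 182.2 40 546.9 1.8 182.2 54
```

```text
clock: 9.07
eef_pos: [540.8, 6.8, 182.5]
eef_rot: [-2.472, 1.571, -2.0]
wrist_force: [-0.1, 0.7, -1.8]
finger_gap: 11.7
t 9.0667 p [540.8   6.8 182.5] jaw 27.1 x [-0. -0. -1.] F [-0.1   0.73 -1.76] M [ 0.008 -0.1    0.008] gap 11.7 j [-0.06  0.3   1.58 -0.    1.27 -0.53]
[543.6, 4.2, 182.2, 40.0] tx 0.008 ty -0.089 tz 0.034 turn -2.16
[546.9, 1.8, 182.2, 54.0] tx 0.008 ty -0.180 tz 0.080 turn -4.49
```

```bash
python3 -m jog '[{"grip":0,"tx":0,"ty":-0.04,"tz":0.015,"turn":-0.9},{"grip":0,"tx":0,"ty":-0.08,"tz":0.03,"turn":-1.8},{"grip":0,"tx":0,"ty":-0.12,"tz":0.05,"turn":-2.7},{"grip":0,"tx":0,"ty":-0.15,"tz":0.065,"turn":-3.6},{"grip":0,"tx":0,"ty":-0.18,"tz":0.08,"turn":-4.5},{"grip":0,"tx":0,"ty":-0.18,"tz":0.08,"turn":-4.5}]' 25;  python3 go.py 578.5 -21 182.2 54.2  610.2 -43.9 182.2 54.2
```

```text
clock: 9.57
eef_pos: [547.0, 2.0, 182.5]
eef_rot: [-1.135, 1.571, -0.194]
wrist_force: [-0.0, 0.2, -1.5]
finger_gap: 11.7
t 9.5667 p [547.    2.  182.5] jaw 53.9 x [ 0. -0. -1.] F [-0.05  0.18 -1.46] M [ 0.044 -0.144 -0.05 ] gap 11.7 j [-0.06  0.31  1.56 -0.    1.27 -1.  ]
[578.5, -21.0, 182.2, 54.2] tx 0.008 ty -0.974 tz -0.001 turn -0.04
[610.2, -43.9, 182.2, 54.2] tx 0.008 ty -1.952 tz 0.003 turn -0.04
```

```bash
python3 -m jog '[{"grip":0,"tx":0,"ty":-0.1,"tz":0,"turn":0},{"grip":0,"tx":0,"ty":-0.2,"tz":0,"turn":0},{"grip":0,"tx":0,"ty":-0.3,"tz":0,"turn":0},{"grip":0,"tx":0,"ty":-0.4,"tz":0,"turn":0},{"grip":0,"tx":0,"ty":-0.5,"tz":0,"turn":0},{"grip":0,"tx":0,"ty":-0.6,"tz":0,"turn":0}]' 25;  python3 -m jog '[{"grip":0,"tx":0,"ty":-0.1,"tz":0,"turn":0},{"grip":0,"tx":0,"ty":-0.2,"tz":0,"turn":0},{"grip":0,"tx":0,"ty":-0.3,"tz":0,"turn":0},{"grip":0,"tx":0,"ty":-0.4,"tz":0,"turn":0},{"grip":0,"tx":0,"ty":-0.5,"tz":0,"turn":0},{"grip":0,"tx":0,"ty":-0.6,"tz":0,"turn":0},{"grip":0,"tx":0,"ty":-0.6,"tz":0,"turn":0}]' 25; python3 go.py 610.2 -43.9 182.2 54.2
python3 - <<'E'
from h import *
S=cam('side'); p=manip.read_state()['eef_pos']-[0,0,32.2]
w,x=proj(S,p).astype(int);w-=50;x-=30; print(w,x,proj(S,p),proj(S,[540.4,6.5,150]),proj(S,[616.7,-48.6,150]))
b=cv2.resize(S['image'][x:x+70,w:w+90,::-1],None,fx=8,fy=8,interpolation=cv2.INTER_CUBIC)
cv2.imwrite('pics/v6.png',cv2.convertScaleAbs(b,alpha=1.8))
E
```

```text
clock: 10.07
eef_pos: [566.6, -12.4, 182.4]
eef_rot: [2.268, 1.571, -3.077]
wrist_force: [0.8, -0.9, -1.5]
finger_gap: 11.8
clock: 10.65
eef_pos: [586.1, -26.7, 182.4]
eef_rot: [-1.908, 1.571, -0.969]
wrist_force: [0.1, -0.1, -1.3]
finger_gap: 11.6
t 10.65 p [586.1 -26.7 182.4] jaw 53.8 x [ 0. -0. -1.] F [ 0.12 -0.06 -1.32] M [-0.016 -0.128 -0.009] gap 11.6 j [-0.11  0.4   1.44 -0.    1.3  -1.05]
[610.2, -43.9, 182.2, 54.2] tx 0.006 ty -0.740 tz 0.008 turn -0.06
295 140 [345.33075421 170.5930442 ] [353.08973114 191.0168467 ] [340.34312198 157.90276697]
```

View pics/v6.png

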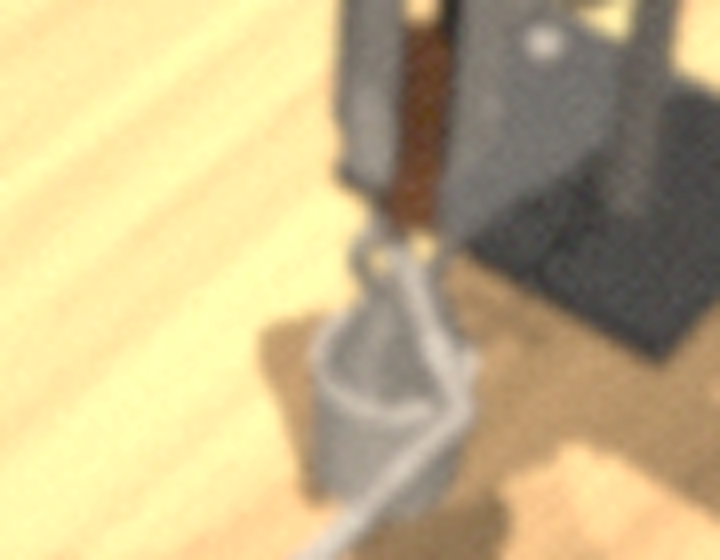

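Ring centre at about crop (398,255) and the rod passing at about (405,255): well centred. First corner at crop (460,395), within 2 px of my estimate. On to corner 2.

```bash
python3 -m jog '[{"grip":0,"tx":0,"ty":-0.09,"tz":0,"turn":0},{"grip":0,"tx":0,"ty":-0.18,"tz":0,"turn":0},{"grip":0,"tx":0,"ty":-0.27,"tz":0,"turn":0},{"grip":0,"tx":0,"ty":-0.36,"tz":0,"turn":0},{"grip":0,"tx":0,"ty":-0.45,"tz":0,"turn":0},{"grip":0,"tx":0,"ty":-0.54,"tz":0,"turn":0},{"grip":0,"tx":0,"ty":-0.63,"tz":0,"turn":0},{"grip":0,"tx":0,"ty":-0.7,"tz":0,"turn":0},{"grip":0,"tx":0,"ty":-0.74,"tz":0,"turn":0},{"grip":0,"tx":0,"ty":-0.74,"tz":0,"turn":0}]' 25; python3 go.py 613.5 -46.3 182.2 42 616.7 -48.6 182.2 28 616.8 -52 182.2 15
```

```text
clock: 11.53
eef_pos: [609.7, -43.9, 182.4]
eef_rot: [2.177, 1.571, 3.116]
wrist_force: [-0.2, 0.9, -1.3]
finger_gap: 11.8
t 11.5333 p [609.7 -43.9 182.4] jaw 53.8 x [-0.  0. -1.] F [-0.24  0.94 -1.26] M [-0.097 -0.106  0.083] gap 11.8 j [-0.13  0.45  1.36 -0.    1.32 -1.07]
[613.5, -46.3, 182.2, 42.0] tx 0.005 ty -0.111 tz 0.007 turn 1.97
[616.7, -48.6, 182.2, 28.0] tx 0.005 ty -0.209 tz 0.008 turn 4.30
[616.8, -52.0, 182.2, 15.0] tx 0.005 ty -0.262 tz -0.059 turn 6.47
```

```bash
python3 -m jog '[{"grip":0,"tx":0,"ty":-0.06,"tz":0,"turn":1.0},{"grip":0,"tx":0,"ty":-0.11,"tz":0,"turn":1.9},{"grip":0,"tx":0,"ty":-0.15,"tz":0,"turn":2.7},{"grip":0,"tx":0,"ty":-0.18,"tz":0,"turn":3.5},{"grip":0,"tx":0,"ty":-0.21,"tz":0,"turn":4.3},{"grip":0,"tx":0,"ty":-0.21,"tz":0,"turn":4.3}]' 25; python3 go.py 616.9 -52.6 182.2 15 617 -57 182.2 2.2
```

```text
clock: 12.03
eef_pos: [616.4, -48.7, 182.5]
eef_rot: [2.398, 1.571, 2.883]
wrist_force: [0.3, -0.1, -1.4]
finger_gap: 12.0
t 12.0333 p [616.4 -48.7 182.5] jaw 27.8 x [-0.  0. -1.] F [ 0.35 -0.06 -1.38] M [-0.075 -0.115 -0.051] gap 12.0 j [-0.14  0.47  1.34  0.    1.33 -0.62]
[616.9, -52.6, 182.2, 15.0] tx 0.007 ty -0.093 tz -0.034 turn 2.13
[617.0, -57.0, 182.2, 2.2] tx 0.007 ty -0.191 tz -0.083 turn 4.27
```

```bash
python3 -m jog '[{"grip":0,"tx":0,"ty":-0.05,"tz":-0.015,"turn":1.0},{"grip":0,"tx":0,"ty":-0.09,"tz":-0.03,"turn":2.0},{"grip":0,"tx":0,"ty":-0.13,"tz":-0.05,"turn":2.8},{"grip":0,"tx":0,"ty":-0.16,"tz":-0.07,"turn":3.6},{"grip":0,"tx":0,"ty":-0.19,"tz":-0.08,"turn":4.3},{"grip":0,"tx":0,"ty":-0.19,"tz":-0.08,"turn":4.3}]' 25; python3 go.py 618.2 -95 182.2 2.2 619.6 -130 182.2 2.2
```

```text
clock: 12.53
eef_pos: [617.0, -57.0, 182.5]
eef_rot: [-2.827, 1.571, -2.789]
wrist_force: [0.2, 1.8, -1.2]
finger_gap: 11.8
t 12.5333 p [617.  -57.  182.5] jaw 2.2 x [-0. -0. -1.] F [ 0.2   1.85 -1.2 ] M [-0.043 -0.083 -0.019] gap 11.8 j [-0.15  0.47  1.34 -0.    1.33 -0.19]
[618.2, -95.0, 182.2, 2.2] tx 0.008 ty -0.951 tz -0.007 turn -0.00
[619.6, -130.0, 182.2, 2.2] tx 0.008 ty -1.827 tz -0.005 turn -0.00
```

```bash
python3 -m jog '[{"grip":0,"tx":0,"ty":-0.08,"tz":0,"turn":0},{"grip":0,"tx":0,"ty":-0.16,"tz":0,"turn":0}]' 25; python3 -m jog '[{"grip":0,"tx":0,"ty":-0.1,"tz":0,"turn":0},{"grip":0,"tx":0,"ty":-0.2,"tz":0,"turn":0},{"grip":0,"tx":0,"ty":-0.3,"tz":0,"turn":0},{"grip":0,"tx":0,"ty":-0.4,"tz":0,"turn":0},{"grip":0,"tx":0,"ty":-0.5,"tz":0,"turn":0},{"grip":0,"tx":0,"ty":-0.6,"tz":0,"turn":0},{"grip":0,"tx":0,"ty":-0.7,"tz":0,"turn":0},{"grip":0,"tx":0,"ty":-0.8,"tz":0,"turn":0}]' 25;python3 -m jog '[{"grip":0,"tx":0,"ty":-0.1,"tz":0,"turn":0},{"grip":0,"tx":0,"ty":-0.2,"tz":0,"turn":0},{"grip":0,"tx":0,"ty":-0.3,"tz":0,"turn":0},{"grip":0,"tx":0,"ty":-0.4,"tz":0,"turn":0},{"grip":0,"tx":0,"ty":-0.5,"tz":0,"turn":0},{"grip":0,"tx":0,"ty":-0.6,"tz":0,"turn":0},{"grip":0,"tx":0,"ty":-0.7,"tz":0,"turn":0},{"grip":0,"tx":0,"ty":-0.77,"tz":0,"turn":0},{"grip":0,"tx":0,"ty":-0.8,"tz":0,"turn":0},{"grip":0,"tx":0,"ty":-0.8,"tz":0,"turn":0}]' 25; python3 go.py 620 -141.7 182.2 2.2
python3 - <<'E'
from h import *
S=cam('side'); p=manip.read_state()['eef_pos']-[0,0,32.2]
w,x=proj(S,p).astype(int);w-=50;x-=35; print(w,x,proj(S,p),proj(S,[616.7,-48.6,150]),proj(S,[620,-144.7,150]))
b=cv2.resize(S['image'][x:x+70,w:w+90,::-1],None,fx=8,fy=8,interpolation=cv2.INTER_CUBIC)
cv2.imwrite('pics/v7.png',cv2.convertScaleAbs(b,alpha=1.8))
E
```

```text
clock: 12.7
eef_pos: [617.3, -63.4, 182.6]
eef_rot: [-0.835, 1.571, -0.792]
wrist_force: [-0.0, 0.6, -0.8]
finger_gap: 12.0
clock: 13.37
eef_pos: [618.6, -95.7, 182.5]
eef_rot: [2.759, 1.571, 2.798]
wrist_force: [-0.7, 0.1, -1.8]
finger_gap: 11.5
clock: 14.2
eef_pos: [619.8, -127.5, 182.5]
eef_rot: [2.028, 1.571, 2.067]
wrist_force: [0.1, 0.6, -2.5]
finger_gap: 11.8
t 14.2 p [ 619.8 -127.5  182.5] jaw 2.2 x [-0.  0. -1.] F [ 0.09  0.61 -2.49] M [-0.039 -0.09  -0.022] gap 11.8 j [-0.26  0.5   1.29  0.    1.35 -0.3 ]
[620.0, -141.7, 182.2, 2.2] tx 0.007 ty -0.355 tz -0.009 turn 0.00
311 103 [361.64100436 138.21435511] [340.34312198 157.90276697] [366.27429169 134.33630631]
```

View pics/v7.png

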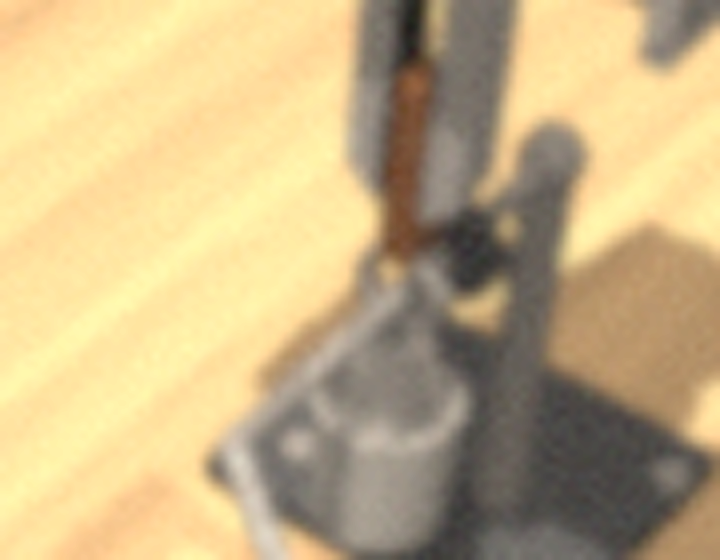

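Eye on leg C about 14 mm from the collar (ring crop (400,275), collar (475,250)). Lowering 4 mm so the eye nearly rests, then creeping to the stop.

```bash
python3 -m jog '[{"grip":0,"tx":0.04,"ty":-0.05,"tz":0,"turn":0},{"grip":0,"tx":0.08,"ty":-0.1,"tz":0,"turn":0},{"grip":0,"tx":0.09,"ty":-0.15,"tz":0,"turn":0},{"grip":0,"tx":0.09,"ty":-0.2,"tz":0,"turn":0},{"grip":0,"tx":0.09,"ty":-0.23,"tz":0,"turn":0},{"grip":0,"tx":0.09,"ty":-0.25,"tz":0,"turn":0},{"grip":0,"tx":0.09,"ty":-0.25,"tz":0,"turn":0}]' 25; python3 go.py; for i in 1 ; do python3 -m jog '[{"grip":0,"tx":0,"ty":-0.02,"tz":0,"turn":0},{"grip":0,"tx":0,"ty":-0.02,"tz":0,"turn":0}]'; done; python3 go.py
```

```text
clock: 14.83
eef_pos: [620.2, -137.2, 178.9]
eef_rot: [1.668, 1.57, 1.707]
wrist_force: [-0.7, 1.2, -0.9]
finger_gap: 12.1
t 14.8333 p [ 620.2 -137.2  178.9] jaw 2.2 x [-0.  0. -1.] F [-0.71  1.23 -0.94] M [ 0.132 -0.002  0.017] gap 12.1 j [-0.28  0.51  1.29  0.    1.34 -0.31]
clock: 15.0
eef_pos: [620.2, -137.3, 178.9]
eef_rot: [1.771, 1.569, 1.81]
wrist_force: [-0.2, 5.2, -1.2]
finger_gap: 11.7
t 15.0 p [ 620.2 -137.3  178.9] jaw 2.3 x [-0.     0.001 -1.   ] F [-0.21  5.18 -1.16] M [ 1.075  0.071 -0.011] gap 11.7 j [-0.28  0.51  1.29  0.    1.34 -0.32]
```

```bash
python3 - <<'E'
from h import *
S=cam('side'); p=manip.read_state()['eef_pos']-[0,0,32.2]
w,x=proj(S,p).astype(int);w-=25;x-=30; print(w,x,proj(S,p),proj(S,[620,-144.7,150]),proj(S,[620,-154.7,150]))
b=cv2.resize(S['image'][x:x+50,w:w+60,::-1],None,fx=12,fy=12,interpolation=cv2.INTER_CUBIC)
cv2.imwrite('pics/v8.png',cv2.convertScaleAbs(b,alpha=2.2))
E
```

```text
339 107 [364.05039328 137.09692091] [366.27429169 134.33630631] [368.93406218 132.09859674]
```

View pics/v8.png

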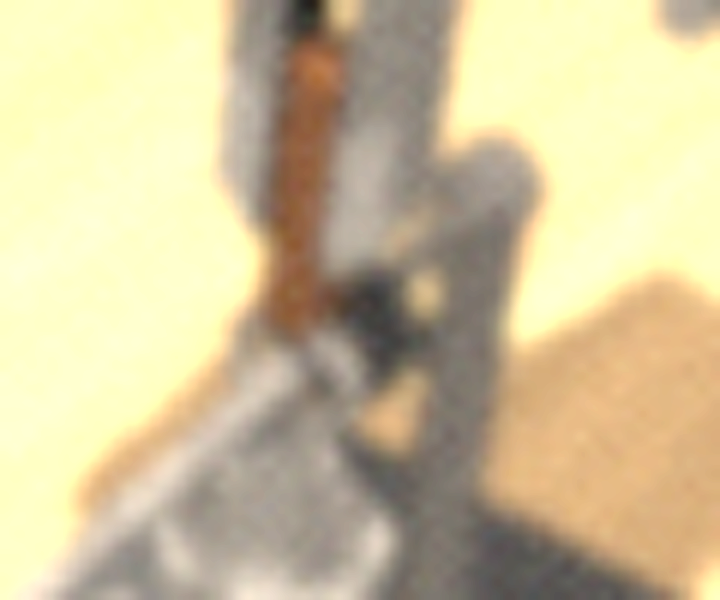

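Collar at crop (375,320). The lower right edge of the handle (325,300) seems to reach the collar before the ring (340,370) does. The handle starts 13 mm above the eye centre and the collar's radius is 16 mm, so with the eye low the handle hits first. That fits the contact coming 4.4 mm early. I'll back off, ride high within the play, and feel again.

```bash
python3 -m jog '[{"grip":0,"tx":0,"ty":0.06,"tz":0,"turn":0},{"grip":0,"tx":-0.05,"ty":0.06,"tz":0,"turn":0},{"grip":0,"tx":-0.1,"ty":0.06,"tz":0,"turn":0},{"grip":0,"tx":-0.15,"ty":0.06,"tz":0,"turn":0},{"grip":0,"tx":-0.15,"ty":0.06,"tz":0,"turn":0},{"grip":0,"tx":-0.15,"ty":0.06,"tz":0,"turn":0}]'; python3 -m jog '[{"grip":0,"tx":-0.02,"ty":0,"tz":0,"turn":0},{"grip":0,"tx":-0.02,"ty":0,"tz":0,"turn":0},{"grip":0,"tx":-0.02,"ty":0,"tz":0,"turn":0}]';python3 go.py
```

```text
clock: 15.55
eef_pos: [620.2, -135.8, 185.2]
eef_rot: [-0.525, 1.57, -0.486]
wrist_force: [-0.3, 0.5, -1.4]
finger_gap: 11.7
clock: 15.8
eef_pos: [620.2, -135.7, 185.7]
eef_rot: [-1.392, 1.571, -1.353]
wrist_force: [-0.3, -0.6, -0.9]
finger_gap: 12.0
t 15.8 p [ 620.2 -135.7  185.7] jaw 2.2 x [ 0. -0. -1.] F [-0.33 -0.62 -0.94] M [-0.042 -0.034 -0.   ] gap 12.0 j [-0.27  0.51  1.28 -0.    1.35 -0.31]
```

```bash
for i in 1; do python3 -m jog '[{"grip":0,"tx":-0.02,"ty":0,"tz":0,"turn":0},{"grip":0,"tx":-0.02,"ty":0,"tz":0,"turn":0},{"grip":0,"tx":-0.02,"ty":0,"tz":0,"turn":0}]'; done; python3 -m jog '[{"grip":0,"tx":0,"ty":-0.03,"tz":0,"turn":0},{"grip":0,"tx":0,"ty":-0.03,"tz":0,"turn":0}]'; python3 -m jog '[{"grip":0,"tx":0,"ty":-0.02,"tz":0,"turn":0},{"grip":0,"tx":0,"ty":-0.02,"tz":0,"turn":0}]'
```

```text
clock: 16.05
eef_pos: [620.2, -135.6, 186.6]
eef_rot: [-0.382, 1.571, -0.343]
wrist_force: [-0.0, -0.3, -1.5]
finger_gap: 11.7
clock: 16.22
eef_pos: [620.2, -137.0, 186.5]
eef_rot: [-2.893, 1.571, -2.854]
wrist_force: [0.9, 0.8, -2.3]
finger_gap: 11.8
clock: 16.38
eef_pos: [620.2, -137.8, 186.5]
eef_rot: [-2.085, 1.571, -2.046]
wrist_force: [-0.7, -0.1, -1.7]
finger_gap: 12.1
```

Riding high, it passes the earlier contact point with no force. Continuing to the ring's own contact.

```bash
python3 -m jog '[{"grip":0,"tx":0,"ty":-0.025,"tz":0,"turn":0},{"grip":0,"tx":0,"ty":-0.025,"tz":0,"turn":0}]'; python3 -m jog '[{"grip":0,"tx":0,"ty":-0.025,"tz":0,"turn":0},{"grip":0,"tx":0,"ty":-0.025,"tz":0,"turn":0}]'
```

```text
clock: 16.55
eef_pos: [620.3, -138.8, 186.6]
eef_rot: [-0.718, 1.571, -0.679]
wrist_force: [0.1, -0.4, -1.5]
finger_gap: 12.1
clock: 16.72
eef_pos: [620.3, -139.8, 186.5]
eef_rot: [-2.832, 1.571, -2.793]
wrist_force: [-0.1, -0.2, -1.4]
finger_gap: 12.1
```

```bash
python3 -m jog '[{"grip":0,"tx":0,"ty":-0.02,"tz":0,"turn":0},{"grip":0,"tx":0,"ty":-0.02,"tz":0,"turn":0}]'
```

```text
clock: 16.88
eef_pos: [620.3, -140.5, 186.5]
eef_rot: [-3.099, 1.571, -3.06]
wrist_force: [0.1, 0.5, -2.8]
finger_gap: 11.9
```

```bash
python3 -m jog '[{"grip":0,"tx":0,"ty":-0.02,"tz":0,"turn":0},{"grip":0,"tx":0,"ty":-0.02,"tz":0,"turn":0}]'
```

```text
clock: 17.05
eef_pos: [620.4, -141.4, 186.5]
eef_rot: [-1.561, 1.571, -1.523]
wrist_force: [-0.7, -0.0, -1.7]
finger_gap: 11.5
```

```bash
python3 -m jog '[{"grip":0,"tx":0,"ty":-0.015,"tz":0,"turn":0},{"grip":0,"tx":0,"ty":-0.015,"tz":0,"turn":0}]'
```

```text
clock: 17.22
eef_pos: [620.4, -141.9, 186.5]
eef_rot: [-1.882, 1.571, -1.843]
wrist_force: [0.5, -0.5, -1.9]
finger_gap: 12.1
```

```bash
python3 -m jog '[{"grip":0,"tx":0,"ty":-0.015,"tz":0,"turn":0},{"grip":0,"tx":0,"ty":-0.015,"tz":0,"turn":0}]'
```

```text
clock: 17.38
eef_pos: [620.4, -142.3, 186.5]
eef_rot: [1.705, 1.57, 1.744]
wrist_force: [-0.1, 0.9, -1.6]
finger_gap: 12.1
```

```bash
python3 -m jog '[{"grip":0,"tx":0,"ty":-0.015,"tz":0,"turn":0},{"grip":0,"tx":0,"ty":-0.015,"tz":0,"turn":0}]'
```

```text
clock: 17.55
eef_pos: [620.4, -142.4, 186.5]
eef_rot: [1.705, 1.57, 1.744]
wrist_force: [-0.4, 5.4, -1.1]
finger_gap: 11.6
```

Contact again at y = -142.4, 5.1 mm further in, which is exactly the 8 − 3 mm between the handle's and the ring's half-widths. So the ring is now against the collar at home. Easing the push and lowering gently until something carries the weight.

```bash
python3 -m jog '[{"grip":0,"tx":0.0,"ty":0.01,"tz":0,"turn":0},{"grip":0,"tx":0.015,"ty":0.01,"tz":0,"turn":0},{"grip":0,"tx":0.025,"ty":0.01,"tz":0,"turn":0},{"grip":0,"tx":0.025,"ty":0.01,"tz":0,"turn":0}]';python3 go.py|cut -c1-150; python3 -m jog '[{"grip":0,"tx":0.012,"ty":0,"tz":0,"turn":0},{"grip":0,"tx":0.012,"ty":0,"tz":0,"turn":0},{"grip":0,"tx":0.012,"ty":0,"tz":0,"turn":0}]';python3 go.py|cut -c1-150
```

```text
clock: 17.88
eef_pos: [620.5, -142.4, 185.6]
eef_rot: [0.915, 1.57, 0.954]
wrist_force: [0.2, 5.1, 0.7]
finger_gap: 11.5
t 17.8833 p [ 620.5 -142.4  185.6] jaw 2.2 x [ 0.  0. -1.] F [0.24 5.14 0.69] M [ 1.133 -0.04  -0.047] gap 11.5 j [-0.28  0.51  1.28  0.    1.36 -0.32
clock: 18.13
eef_pos: [620.5, -142.4, 185.2]
eef_rot: [0.786, 1.57, 0.825]
wrist_force: [-0.3, 5.3, 1.0]
finger_gap: 12.0
t 18.1333 p [ 620.5 -142.4  185.2] jaw 2.2 x [ 0.  0. -1.] F [-0.26  5.29  0.99] M [ 1.198 -0.059 -0.045] gap 12.0 j [-0.28  0.51  1.28  0.    1.36 -0
```

```bash
python3 -m jog '[{"grip":0,"tx":0,"ty":0.015,"tz":0,"turn":0},{"grip":0,"tx":0,"ty":0.015,"tz":0,"turn":0},{"grip":0,"tx":0,"ty":0.015,"tz":0,"turn":0}]';python3 -m jog '[{"grip":0,"tx":0.012,"ty":0,"tz":0,"turn":0},{"grip":0,"tx":0.012,"ty":0,"tz":0,"turn":0},{"grip":0,"tx":0.012,"ty":0,"tz":0,"turn":0}]'
```

```text
clock: 18.38
eef_pos: [620.5, -142.2, 185.2]
eef_rot: [-0.71, 1.57, -0.671]
wrist_force: [0.0, 1.8, 0.9]
finger_gap: 11.9
clock: 18.63
eef_pos: [620.5, -142.2, 185.0]
eef_rot: [-0.604, 1.57, -0.565]
wrist_force: [-0.3, 1.2, 5.4]
finger_gap: 11.5
```

Vertical contact at TCP z = 185.0 (handle resting on the collar's top edge) with a light push towards the stop. Easing a little, then opening.

```bash
python3 -m jog '[{"grip":0,"tx":-0.007,"ty":0,"tz":0,"turn":0},{"grip":0,"tx":-0.007,"ty":0,"tz":0,"turn":0}]' 10; python3 -m jog '[{"grip":0,"tx":0,"ty":0,"tz":0,"turn":0},{"grip":0,"tx":0,"ty":0,"tz":0,"turn":0}]' 4;  python3 -m jog '[{"grip":0.18,"tx":0,"ty":0,"tz":0,"turn":0},{"grip":0.25,"tx":0,"ty":0,"tz":0,"turn":0},{"grip":0.35,"tx":0,"ty":0,"tz":0,"turn":0},{"grip":0.35,"tx":0,"ty":0,"tz":0,"turn":0},{"grip":0.35,"tx":0,"ty":0,"tz":0,"turn":0},{"grip":0.35,"tx":0,"ty":0,"tz":0,"turn":0}]'
python3 - <<'E'
from h import *
for n in('side','top'):
    save(cam(n),n+'r.png')
S=cam('side'); 
b=cv2.resize(S['image'][97:157,335:395,::-1],None,fx=9,fy=9,interpolation=cv2.INTER_CUBIC)
cv2.imwrite('pics/v9.png',cv2.convertScaleAbs(b,alpha=2))
E
```

```text
clock: 18.8
eef_pos: [620.6, -142.2, 185.0]
eef_rot: [-0.541, 1.57, -0.502]
wrist_force: [1.1, 0.8, 4.6]
finger_gap: 11.7
clock: 18.97
eef_pos: [620.5, -142.2, 185.0]
eef_rot: [-0.57, 1.57, -0.531]
wrist_force: [1.2, -0.2, 4.6]
finger_gap: 12.3
clock: 19.47
eef_pos: [620.4, -142.1, 184.7]
eef_rot: [3.02, 1.571, 3.059]
wrist_force: [0.7, -0.5, 0.3]
finger_gap: 32.9
```

```bash
python3 -m jog '[{"grip":0.5,"tx":0,"ty":0,"tz":0,"turn":0},{"grip":0.6,"tx":-0.2,"ty":0,"tz":0,"turn":0},{"grip":0.6,"tx":-0.6,"ty":0,"tz":0,"turn":0},{"grip":0.6,"tx":-1.2,"ty":0,"tz":0,"turn":0},{"grip":0.6,"tx":-1.9,"ty":0,"tz":0,"turn":0},{"grip":0.6,"tx":-2.6,"ty":0,"tz":0,"turn":0},{"grip":0.6,"tx":-3,"ty":-1,"tz":-0.5,"turn":0},{"grip":0.6,"tx":-3,"ty":-1.8,"tz":-1.3,"turn":0},{"grip":0.6,"tx":-3,"ty":-2.6,"tz":-2,"turn":0},{"grip":0.6,"tx":-3,"ty":-3.4,"tz":-2.8,"turn":0},{"grip":0.6,"tx":-3,"ty":-4.2,"tz":-3.6,"turn":0},{"grip":0.6,"tx":-3,"ty":-5,"tz":-4.4,"turn":0}]'
python3 -m jog '[{"grip":0.6,"tx":0,"ty":0,"tz":-0.5,"turn":0},{"grip":0.6,"tx":0,"ty":0,"tz":-1,"turn":0},{"grip":0.6,"tx":0,"ty":0,"tz":-1.5,"turn":0},{"grip":0.6,"tx":0,"ty":0,"tz":-1.5,"turn":0},{"grip":0.6,"tx":0,"ty":0,"tz":-1.5,"turn":0},{"grip":0.6,"tx":0,"ty":0,"tz":-1.5,"turn":0}]'
python3 - <<'E'
from h import *
S=cam('side');T=cam('top'); save(S,'side9.png');save(T,'top9.png')
for y in(-142,-137): print(proj(S,[620.4,y,222]),proj(S,[620.4,y,166]),proj(T,[620.4,y,222]))
a=cv2.resize(S['image'][85:145,330:395,::-1],None,fx=6,fy=6,interpolation=cv2.INTER_CUBIC)
u,v=proj(T,[620,-142,180]).astype(int);u-=32;v-=30;print(u,v)
b=cv2.resize(T['image'][v:v+60,u:u+65,::-1],None,fx=6,fy=6,interpolation=cv2.INTER_CUBIC)
c=cv2.resize(S['image'][:,:,::-1],(390,240)); d=cv2.resize(T['image'][:,:,::-1],(390,240))
cv2.imwrite('pics/v10.png',cv2.convertScaleAbs(np.vstack([np.hstack([a,b]),np.hstack([c,d])])[:600],alpha=1.7))
E
```

```text
clock: 20.62
eef_pos: [464.6, -334.8, 305.7]
eef_rot: [-0.783, 1.57, -0.744]
wrist_force: [0.4, -0.9, 0.0]
finger_gap: 56.2
clock: 21.12
eef_pos: [406.8, -336.0, 305.3]
eef_rot: [-0.615, 1.57, -0.575]
wrist_force: [-0.1, -0.1, -0.2]
finger_gap: 56.4
[368.89696526 108.38565791] [366.14115481 129.28392027] [410.76493603 172.51566458]
[367.46801171 109.51735648] [364.77827779 130.41588726] [408.22503765 172.50768473]
374 145
```

View pics/v10.png

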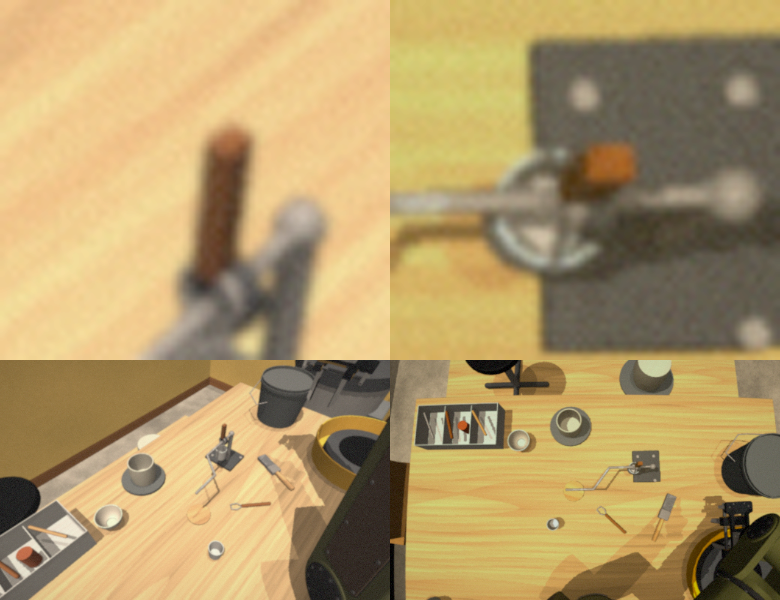

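The cup hangs with the handle's top at px (410.7,172.2) top and (368.7,108.8) side. The predictions for eye at home are (410.8,172.5) and (368.9,108.4), so it stayed home and upright after release. Bystanders look untouched. A numeric check that it is at rest and nothing moved, then hand in.

```bash
python3 -m jog '[{"grip":0.6,"tx":0,"ty":0,"tz":0,"turn":0},{"grip":0.6,"tx":0,"ty":0,"tz":0,"turn":0},{"grip":0.6,"tx":0,"ty":0,"tz":0,"turn":0},{"grip":0.6,"tx":0,"ty":0,"tz":0,"turn":0},{"grip":0.6,"tx":0,"ty":0,"tz":0,"turn":0},{"grip":0.6,"tx":0,"ty":0,"tz":0,"turn":0},{"grip":0.6,"tx":0,"ty":0,"tz":0,"turn":0},{"grip":0.6,"tx":0,"ty":0,"tz":0,"turn":0}]' | head -1
python3 - <<'E'
from h import *
old={n:cv2.cvtColor(cv2.imread(f'pics/{n}9.png'),cv2.COLOR_BGR2GRAY) for n in('top','side')}
for n,(u,v) in dict(top=(385,155),side=(345,95)).items():
    g=cv2.cvtColor(cam(n)['image'],cv2.COLOR_RGB2GRAY); f=lambda i:np.float32(i[v:v+45,u:u+45])
    print(n,'shift px',cv2.phaseCorrelate(f(old[n]),f(g)),np.abs(f(old[n])-f(g)).mean())
o=cv2.cvtColor(cv2.imread('pics/top0.png'),cv2.COLOR_BGR2GRAY);g=old['top']
for nm,(u,v) in dict(tumbler=(267,272),bowl=(211,135),pot=(296,108),loop=(363,266),brush=(450,260)).items():
    r=cv2.matchTemplate(g[v-28:v+28,u-28:u+28],o[v-20:v+20,u-20:u+20],cv2.TM_CCOEFF_NORMED); m=cv2.minMaxLoc(r); print(nm,m[3][0]-8,m[3][1]-8,round(m[1],2))
print(manip.sign_off())
E
```

```text
clock: 21.88
top shift px ((0.5272825057420683, 0.4610930909947726), 0.9661401449603799) 1.5501235
side shift px ((0.48311967282946, 0.4880078445149607), 0.9946261224628966) 1.2296296
tumbler 0 0 0.99
bowl 0 0 1.0
pot 0 0 1.0
loop 0 0 0.99
brush 0 0 0.91
the job is handed in; nothing more can be done
None
```

The cup is hanging on the rail with its eye home against the stop collar. I handed the job in at about 22 s on the robot's clock, with the gripper well clear.

**What I did**
- I gripped the handle, threaded the eye over the tip and slid it round both corners. The wrist readings at the ends of the moves showed no real contact all the way to the collar.
- With the eye riding low, the first touch at the collar came about 5 mm early, at about 5 N. It fitted the handle's edge meeting the collar before the eye did.
- I backed off, raised the eye within its play and crept in until the eye itself touched the collar, again at about 5 N. Then I lowered it until the handle rested on the collar, at about 7 N, and released it.

**Last checks**
- **At home:** after release, the handle's top was within 0.5 px in both views of where it should be with the eye at home. An eye 5 mm short would have been 2.5 px off in the top view.
- **At rest:** the picture check over the last 0.75 s gave the same 0.5 px shift, in both directions, for both cameras. That looks like an offset of the method rather than swinging, but it is not a clean zero.
- **Bystanders:** tumbler, bowl, pot, loop tool and brush showed no shift. The brush match was weaker (0.91), probably because of the arm's shadow. I checked the wooden rib only by eye.
- **Resting point:** because the handle reaches the collar first, the cup's weight is probably carried by the handle on the collar's top edge, not by the eye on the rod.
- **Contact force:** readings came only at the end of each move, so a brief higher peak in between cannot be ruled out.

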